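Index the viewer's filter turret and hold a slide flush on its sloped stage

TASK

Turn the slide viewer's filter turret one click clockwise (seen from above) to its next position, then pick up the blue slide holder by its bridge handle, tilt it to the slope of the stage and hold it flush there, centred on the white window with its long side running up the slope, pressing gently so that the sprung stage plate gives part of its travel but does not bottom out. Finish while still gripping and pressing the holder there: do not let go. Leave the green holder and everything else on the desk where they are.

Things in the scene. Friction and masses are not known exactly. Their poses are not given: they have to be found in the camera images.
- turret (a joint): Filter turret of the slide viewer, a grey disc 92 mm across with coloured filters and a black grip bar, on a vertical axis. Value in rad, growing clockwise from above. Spring detents every 60 degrees (1.047 rad): it starts in the detent at 0 and the next position is 1.047; it snaps to the nearest detent when let go (at most about 0.2 N m to turn).
- turret_grip (a point): Point on the turret's axis, half-way up the part of its black grip bar to pinch. The bar is 52 mm long (along this point's x), 14 mm thick (along y), 34 mm tall; its top lies 10 mm above this point and the disc's upper face 24 mm below. z points up. It turns with the turret.
- blue_holder_grip (a point): Middle of the blue slide holder's bridge handle, a bar 84 mm long (along x), 12 mm thick (along y) and 22 mm tall over the frame's centre line. The point is 33 mm above the holder's flat underside, 11 mm below the bar's top and 27 mm above the frame's upper face. z points up.
- blue_holder: The blue slide holder (about 70 g): a flat frame 90 mm long (x), 46 mm wide (y), 6 mm thick with a glass slide, under a bridge handle. Origin at the centre of its flat underside. Same shape either way round. Starts flat on the desk; it and the green one may swap places.
- stage_centre (a point): Centre of the white window on the upper face of the viewer's sprung stage plate (114 mm up the slope, 94 mm across). x points up the slope, y level, z out of the face. The slope rises away from the viewer's front, which is turned to the robot, and differs each time, 14 to 30 degrees above level; it stays as set. The point sinks with the plate.
- stage_press (a joint): How far the stage plate is pressed in along its own normal, in m: 0 free, 0.010 bottomed out. The spring needs about 1.5 N to start and 0.8 N more per mm, so about 5 N half-way.
- viewer: The slide viewer, fixed to the desk: white base 170 mm deep (x), 270 mm wide (y), 50 mm tall, origin at the centre of its underside, front to -x. Turret axis 72 mm to its -y side; the stage stands on its +y side: the 6 mm aluminium plate hovers 12 mm over a black tilting frame of 120 by 100 mm, hinged at its low front edge.
- green_holder_grip (a point): Bystander: green slide holder, same shape as the blue one, same point on it.
- tumbler_mid (a point): Bystander: glass tumbler with a blue cap, 62 mm across, 170 mm tall, point half-way up.
- stain_bottle_mid (a point): Bystander: small amber bottle, 48 mm across, 90 mm tall, point half-way up.
- slide_box_mid (a point): Bystander: yellow slide box 100 by 170 by 30 mm, point at its middle.
- gold_pen_mid (a point): Bystander: gold pen lying on the desk, 130 mm long, 12 mm thick, point at its middle.
- dish_mid (a point): Bystander: clear dish 90 mm across, 16 mm tall, point half-way up.
Not all that is in view belongs to the job. Of the things that look like the blue_holder, the smallest one is meant.

How it is judged:
By the outcome, as a careful person would: the job done as asked, in the order asked, and still so for the second after the job is handed in, while the arm keeps its last pose, push and grip.
It also fails if it takes over 51 s, if anything falls off the work surface, if the arm or the gripper's body presses on something with over 40 N, if the wrist force passes 120 N, or if a joint passes its speed limit or range.

ROBOT

A 6-joint arm with a two-finger parallel gripper is mounted at the origin on the work surface. World frame = base frame: x ahead of the robot, y to its left, z up, the work surface at z = 0. Lengths are in m, angles in rad, forces in N, time in s.
With the tool pointing down it reaches from about 0.25 to 0.775 m from the base axis. Payload 4 kg.
Tool frame: the origin (TCP) lies midway between the tips of the shut fingers; the grasp point (between the pads) lies 19 mm behind it; z points along the fingers, y is the line along which they close (so a half turn about z gives the same grasp; the last joint's range is limited). The gripper opens to 94 mm and grips with 3 to 60 N. Pads are 16 mm wide; open, the fingers measure 119 mm over their backs; the gripper's body (75 mm by 177 mm) begins 78 mm behind the grasp point.
Start: joints at [-1.362, 0.087, 1.371, -0, 1.684, -0.103], TCP at [0.169, -0.524, 0.206] pointing down, gripper open.
Joint ranges: [-3.1, 3.1], [-0.76, 2.03], [0.27, 2.55], [-1.08, 4.22], [0.17, 2.65], [-2.57, 2.57]. Speed limits (rad/s): [2.79, 2.79, 3.14, 3.14, 3.14, 3.14].

INTERFACE

Orientations are given as [roll, pitch, yaw] about the fixed x, y, z axes, in that order (R = Rz(yaw) Ry(pitch) Rx(roll)).
In Python, from bench import sensors, eyes, job gives the robot as it stands.
- The arm moves only by the tool arm_command, never from a script. Its argument "series" is a list of rows, each a list of 7 numbers: the opening, from 0 (shut) to 1 (fully open), then the shift along the tool's x, y, z in cm, then the turn, a rotation vector about the tool's x, y, z in rad. In form: [[fingers, dx, dy, dz, wx, wy, wz], ...]. A call has 1 to 20 rows; each row shifts and turns the commanded pose from where the row before left it, along the tool's axes as they then stand; what a row does not reach is not made up. A row lasts 1/10 s, in which the tool goes at most 50 mm and 8.59 degrees, less where a joint would pass 70% of its speed; a pose out of reach is approached as far as the arm can. A call with a gripper value outside its range is refused whole. The fingers move at their own pace and stop on an object; the grip force is fixed at half the most. Time passes only in rows, so rows that do not move let the fingers close. It gives the time, the measured TCP pose, the force and the opening at its end, in the units of the state.
- sensors.get_obs(): the state, without advancing time (a new reading comes with each control period).
- eyes.snapshot(name): name is "side" or "top"; returns the picture (420x560x3 uint8, blue, green, red); there is no depth.
- eyes.get_calibration(name): a dict with "mtx" (3x3 intrinsics, pixels), "R" (3x3) and "t" (3): a world point X has camera coordinates R X + t. Camera axes: x right, y down, z forward; pixel columns grow to the right and rows downward; lengths in m; the calibration is good to about 2 mm. A picture is of the moment at which its call begins. get_calibration takes no time and is no camera call.
- job.close_job(): hands the job in, once; it reports no verdict.
The state is a dict: "time": time; "joint_positions": joint angles; "qvel": joint speeds; "joint_torque": joint torques, N m; "tool_pos": TCP position; "ee_rot": TCP orientation; "wrist_force": force on the tool from outside, world axes, zero at the start; "wrist_torque": the same for the moment, N m; "width": finger opening in m.
Only numpy, scipy, OpenCV 4.12 (cv2) and the standard library are available. Lean on these libraries where they do the work, as an engineer would, in place of code of your own. Each camera call takes 0.05 s, during which the arm holds its last target. There are 200 camera calls.

## Working session

There is one attempt and no reset: what is moved stays moved. The work goes in short steps, Python scripts to look and compute and a tool call to move; the robot and the scene stay as the last step left them, time stands still between calls to the robot, and variables do not carry over. Pictures are saved under pics/ and viewed, on a budget of 10 in all, crops included, one or two more only if the job needs it, and the job is handed in when it is done.

Besides the shell and the picture viewer there is one more tool, called as name(argument=value, ...) on one line, values as JSON. arm_command: Moves the arm, as the interface text tells. Its arguments: {"type":"object","properties":{"series":{"type":"array","items":{"type":"array","items":{"type":"number"}}}},"required":["series"]}

```bash
mkdir -p pics; ls
python3 - <<'E'
from bench import sensors, eyes
import cv2, numpy as np
np.set_printoptions(precision=4,suppress=True)
o=sensors.get_obs()
for k in('time','tool_pos','ee_rot','wrist_force','width'):print(k,o[k])
for n in('top','side'):
    im=eyes.snapshot(n);cv2.imwrite(f'pics/{n}0.png',im)
    c=eyes.get_calibration(n);R=np.array(c['R']);print(n,c['mtx'],R,'pos',-R.T@np.array(c['t']))
E
```

```text
pics
time 0.0
tool_pos [ 0.1686 -0.523   0.2043]
ee_rot [-3.1394 -0.0002  0.3118]
wrist_force [ 0.0791  0.7581 -0.8788]
width 0.09396563556891062
top [[435.8574   0.     278.2727]
 [  0.     435.8574 213.3587]
 [  0.       0.       1.    ]] [[ 0.0245 -0.9994  0.0242]
 [-0.9963 -0.0265 -0.0822]
 [ 0.0828 -0.022  -0.9963]] pos [0.4474 0.0246 1.252 ]
side [[427.7421   0.     283.6567]
 [  0.     427.7421 206.9687]
 [  0.       0.       1.    ]] [[ 0.9019 -0.4318  0.0089]
 [-0.3025 -0.6463 -0.7005]
 [ 0.3082  0.6291 -0.7136]] pos [ 0.2544 -0.6105  0.7748]
```

Run:
```python
import cv2
im=cv2.imread('pics/top0.png');cv2.imwrite('pics/top0b.png',cv2.resize(im,(800,600),interpolation=cv2.INTER_CUBIC))
im=cv2.imread('pics/side0.png');cv2.imwrite('pics/side0b.png',cv2.resize(im,(800,600),interpolation=cv2.INTER_CUBIC))
```

```text
(no output)
```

View pics/top0b.png

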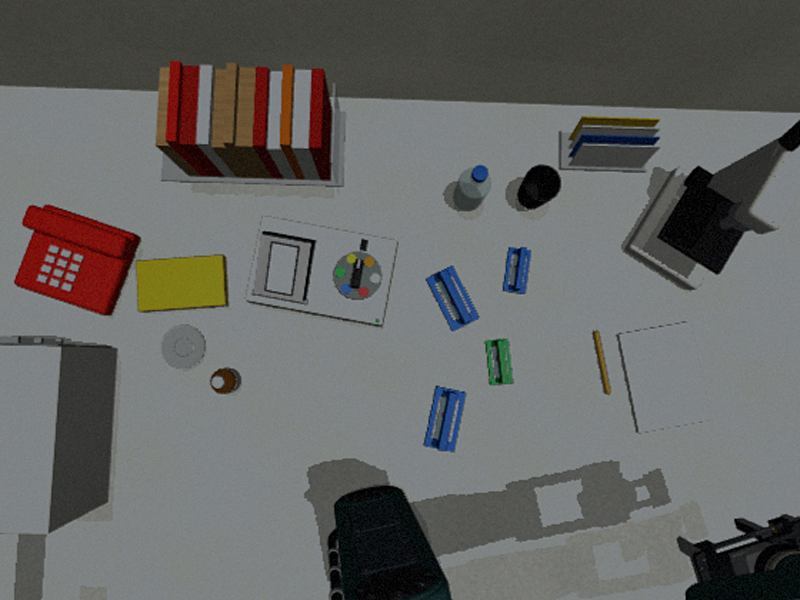

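View pics/side0b.png

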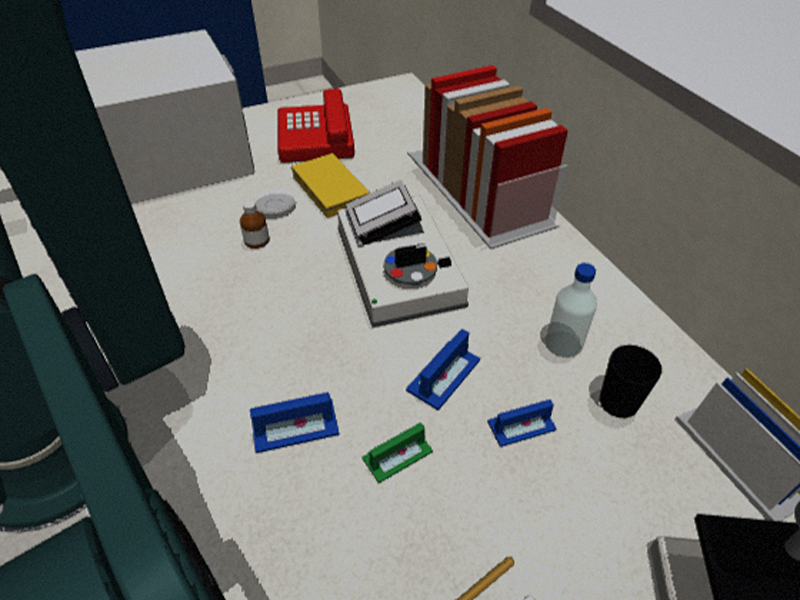

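Top view (800×600 pixels): there are three blue holder candidates, at (452,298), (517,270) and (445,419). The one at (517,270) is the smallest and matches the green one's size (499,362), so it fits the description. In the side view it is at (522,422). The viewer is at (322,270), the turret at (357,275) and the stage at (283,268). I'll confirm with enlarged crops.

```bash
cat > h.py <<'E'
import numpy as np, cv2
from bench import sensors, eyes
from scipy.optimize import least_squares
from scipy.spatial.transform import Rotation as Ro
np.set_printoptions(precision=4,suppress=True)
C={n:eyes.get_calibration(n) for n in('top','side')}
def proj(n,X):
    c=C[n];p=(np.atleast_2d(X)@np.array(c['R']).T+np.array(c['t']))@np.array(c['mtx']).T
    return p[:,:2]/p[:,2:]
def ray(n,uv,z):  # pixel -> world point on plane z
    c=C[n];R=np.array(c['R']);o=-R.T@np.array(c['t']);d=R.T@np.linalg.inv(c['mtx'])@np.array([*uv,1.])
    return o+d*(z-o[2])/d[2]
def crop(im,x0,y0,w,h,k): # enlarged crop with px = x0+u/k
    return cv2.resize(im[y0:y0+h,x0:x0+w],None,fx=k,fy=k,interpolation=cv2.INTER_CUBIC)
E
python3 - <<'E'
from h import *
t=cv2.imread('pics/top0.png');s=cv2.imread('pics/side0.png')
g=lambda i:np.clip(i.astype(float)*1.3,0,255).astype(np.uint8)
a=np.hstack([crop(g(t),168,145,120,90,5)[:, :600]])
a=crop(g(t),168,145,114,90,4);b=crop(g(s),232,122,100,105,4)
c=crop(g(t),290,165,114,60,4);d=crop(g(s),280,225,86,45,4)
out=np.zeros((600,800,3),np.uint8)
out[:360,:456]=a; out[:344-0,456:]=b[:344,:344]; out[360:600,:456]=c; out[360:360+180,456:800]=d
cv2.imwrite('pics/c1.png',out)
E
```

```text
(no output)
```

View pics/c1.png

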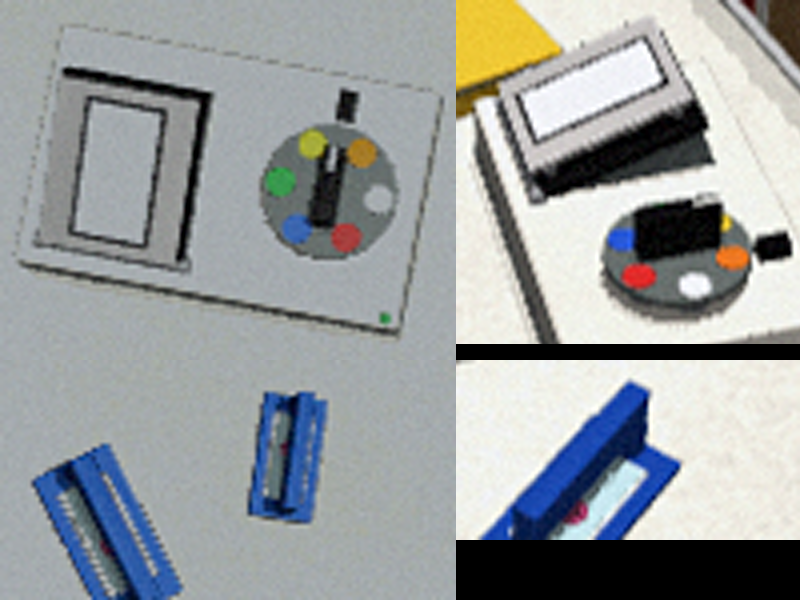

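The crop confirms the small blue holder, at top-view pixel (362,191). The turret disc is at about (250,192), with its bar along the viewer's depth, and the white window is at about (198,188). Next I'll measure these.

```bash
cat > m.py <<'E'
from h import *
t=cv2.imread('pics/top0.png');s=cv2.imread('pics/side0.png')
def quad(im,x0,y0,w,h,seed,thr):
    k=8;g=cv2.cvtColor(crop(im,x0,y0,w,h,k),cv2.COLOR_BGR2GRAY)
    m=(g>thr).astype(np.uint8);_,lab=cv2.connectedComponents(m)
    l=lab[int((seed[1]-y0)*k),int((seed[0]-x0)*k)]
    c=max(cv2.findContours((lab==l).astype(np.uint8),cv2.RETR_EXTERNAL,cv2.CHAIN_APPROX_NONE)[0],key=len)
    q=cv2.approxPolyN(c,4,ensure_convex=True).reshape(-1,2).astype(float) if hasattr(cv2,'approxPolyN') else cv2.boxPoints(cv2.minAreaRect(c))
    # refine by line fits to the mid 70% of each side
    P=c.reshape(-1,2).astype(float);L=[]
    for i in range(4):
        a,b=q[i],q[(i+1)%4];d=(b-a);n=np.array([-d[1],d[0]])/np.linalg.norm(d);u=(P-a)@d/(d@d)
        sel=P[(abs((P-a)@n)<6)&(u>.15)&(u<.85)]
        vx,vy,x,y=cv2.fitLine(sel.astype(np.float32),cv2.DIST_HUBER,0,.01,.01).ravel();L.append(np.cross([x,y,1],[x+vx,y+vy,1]))
    out=[]
    for i in range(4):
        p=np.cross(L[i-1],L[i]);out.append(p[:2]/p[2])
    return (np.array(out)+.5)/k-.5+[x0,y0]
def blobs(im,x0,y0,w,h):
    k=8;hsv=cv2.cvtColor(crop(im,x0,y0,w,h,k),cv2.COLOR_BGR2HSV);r={}
    for n,(a,b) in dict(green=(45,80),blue=(100,125),yellow=(25,35),orange=(11,20)).items():
        m=((hsv[...,0]>=a)&(hsv[...,0]<=b)&(hsv[...,1]>110)&(hsv[...,2]>70)).astype(np.uint8)
        N,_,st,ce=cv2.connectedComponentsWithStats(m);i=1+np.argmax(st[1:,4]);r[n]=((ce[i]+.5)/k-.5+[x0,y0],st[i,4])
    return r
def order(q,ref): return np.array([q[np.argmin(np.linalg.norm(q-r,axis=1))] for r in ref])
E
python3 - <<'E'
from m import *
T=lambda u,v:(168+u/4,145+v/4);S=lambda u,v:(232+(u-456)/4,122+v/4)
rt=[T(71,233),T(149,246),T(166,109),T(88,97)];rs=[S(518,96),S(539,141),S(668,80),S(641,38)]
qt=order(quad(t,168,145,114,90,T(120,170),105 if 0 else np.median(t[180:195,195:203])*.8),rt)
x,y=map(int,S(590,90));qs=order(quad(s,232,122,100,105,(x,y),np.median(s[y-4:y+4,x-4:x+4])*.8),rs)
print('ref-diff',abs(qt-rt).max(),abs(qs-rs).max())
# window fit: centre, yaw, slope, size
I=[(-1,1),(-1,-1),(1,-1),(1,1)]
def pts(p): 
    R=Ro.from_euler('ZY',[p[3],-p[4]]).as_matrix()
    return p[:3]+np.array([R@[a*p[5]/2,b*p[6]/2,0] for a,b in I])
f=least_squares(lambda p:np.r_[(proj('top',pts(p))-qt).ravel(),(proj('side',pts(p))-qs).ravel()],[.52,.2,.1,-.17,.4,.09,.06])
print('window c,yaw,slope,LxW',f.x,'slope deg',np.degrees(f.x[4]),'rms',np.sqrt(np.mean(f.fun**2)));cov=np.linalg.inv(f.jac.T@f.jac)*.3**2;print('sd',np.sqrt(np.diag(cov)))
# base top corners from top view
B=np.array([T(18,263),T(398,333),T(441,92),T(62,25)])
def bp(p): R=Ro.from_euler('Z',p[2]).as_matrix();return np.array([[p[0],p[1],.05]]*4)+np.array([R@[a*.085,b*.135,0] for a,b in I])
fb=least_squares(lambda p:(proj('top',bp(p))-B).ravel(),[.5,.15,-.17]);print('viewer',fb.x,'rms',np.sqrt(np.mean(fb.fun**2)))
R=Ro.from_euler('Z',fb.x[2]).as_matrix()
print('turret axis from viewer',fb.x[:2]+(R@[0,-.072,0])[:2], 'window in viewer',R.T@(f.x[:3]-[*fb.x[:2],0]))
bt=blobs(t,230,172,42,42);bs=blobs(s,265,165,60,40);D={}
for k in bt:
    a,b=bt[k][0],bs[k][0]
    X=least_squares(lambda X:np.r_[proj('top',X)[0]-a,proj('side',X)[0]-b],[.5,.08,.06]);D[k]=X.x;print(k,bt[k],bs[k],X.x,abs(X.fun).max())
print('centre from yellow..? green/blue/yellow/orange',D['green']+0)
E
```

```text
ref-diff 2.257039048080941 2.0966343194684214
window c,yaw,slope,LxW [ 0.6056  0.2182  0.0944 -0.162   0.3262  0.0879  0.0455] slope deg 18.689162196568464 rms 0.2109748052314025
sd [0.0003 0.0005 0.0007 0.0084 0.0136 0.0006 0.0007]
viewer [ 0.61    0.1459 -0.1499] rms 0.468244941668642
turret axis from viewer [0.5993 0.0747] window in viewer [-0.0152  0.0709  0.0944]Traceback (most recent call last):
  File "<stdin>", line 20, in <module>
  File "m.py", line 23, in blobs
    N,_,st,ce=cv2.connectedComponentsWithStats(m);i=1+np.argmax(st[1:,4]);r[n]=((ce[i]+.5)/k-.5+[x0,y0],st[i,4])
                                                      ~~~~~~~~~^^^^^^^^^^
    return _wrapfunc(a, 'argmax', axis=axis, out=out, **kwds)
    return bound(*args, **kwds)
ValueError: attempt to get argmax of an empty sequence
```

```bash
sed -i 's/green=(45,80).*orange=(11,20))/green=(45,80),blue=(100,125),orange=(8,19))/; s/>110)&(hsv\[...,2\]>70)/>120)\&(hsv[...,2]>60)/' m.py
python3 - <<'E'
from h import *
for n in('top','side'):
    cv2.imwrite(f'pics/{n}0.png',np.mean([eyes.snapshot(n) for _ in range(6)],0).round().astype(np.uint8))
E
python3 - <<'E'
from m import *
T=lambda u,v:(168+u/4,145+v/4);S=lambda u,v:(232+(u-456)/4,122+v/4)
rt=[T(71,233),T(149,246),T(166,109),T(88,97)];rs=[S(518,96),S(539,141),S(668,80),S(641,38)]
I=[(-1,1),(-1,-1),(1,-1),(1,1)]
x,y=map(int,S(590,90))
def pts(p): 
    R=Ro.from_euler('ZY',[p[3],-p[4]]).as_matrix()
    return p[:3]+np.array([R@[a*p[5]/2,b*p[6]/2,0] for a,b in I])
for fr in(.75,.8,.85):
    qt=order(quad(t,168,145,114,90,T(120,170),np.median(t[180:195,195:203])*fr),rt)
    qs=order(quad(s,232,122,100,105,(x,y),np.median(s[y-4:y+4,x-4:x+4])*fr),rs)
    for yw in (None,-.155):
        g=lambda p:np.r_[(proj('top',pts(p))-qt).ravel(),(proj('side',pts(p))-qs).ravel(),0 if yw is None else 100*(p[3]-yw)]
        f=least_squares(g,[.52,.2,.1,-.17,.4,.09,.06]);print(fr,f.x,'slope deg',np.degrees(f.x[4]),'rms',np.sqrt(np.mean(f.fun**2)))
bt=blobs(t,230,172,42,42);bs=blobs(s,265,165,60,40);ks=list(bt)
print(bt,bs)
def dp(p): # blue,orange opposite; green +60 ccw.. angles free order
    return {k:np.array([p[0]+p[4]*np.cos(p[3]+o),p[1]+p[4]*np.sin(p[3]+o),p[2]]) for k,o in dict(green=0,blue=np.pi/3,orange=np.pi).items()}
dp2=lambda p:{k:v for k,v in dp(p).items()}
F=lambda p:np.concatenate([np.r_[proj('top',X)[0]-bt[k][0],proj('side',X)[0]-bs[k][0]] for k,X in dp(p).items()])
f=least_squares(F,[.6,.075,.06,1.4,.033]);print('turret c,z,ang,r',f.x,'rms',np.sqrt(np.mean(f.fun**2)))
g=lambda i:np.clip(i.astype(float)*1.4,0,255).astype(np.uint8)
cv2.imwrite('pics/c2.png',np.hstack([crop(g(t),340,170,40,60,10),crop(g(s),335,270,40,60,10)]))
E
```

```text
0.75 [ 0.6055  0.2182  0.0945 -0.1596  0.3232  0.0883  0.046 ] slope deg 18.517436580034897 rms 0.19637714707651557
0.75 [ 0.6055  0.2182  0.0945 -0.1555  0.3193  0.0882  0.046 ] slope deg 18.293765091785836 rms 0.19988205603890621
0.8 [ 0.6055  0.2183  0.0943 -0.1609  0.3217  0.0879  0.0454] slope deg 18.43472119192443 rms 0.2043294334808787
0.8 [ 0.6056  0.2183  0.0944 -0.1557  0.3167  0.0878  0.0454] slope deg 18.14327103884391 rms 0.2099068310998947
0.85 [ 0.6056  0.2183  0.0942 -0.1605  0.324   0.0874  0.0447] slope deg 18.562301168489274 rms 0.21486170777039956
0.85 [ 0.6056  0.2183  0.0942 -0.1556  0.3193  0.0874  0.0447] slope deg 18.2934046798863 rms 0.21929264374311497Traceback (most recent call last):
  File "<stdin>", line 15, in <module>
  File "m.py", line 23, in blobs
    N,_,st,ce=cv2.connectedComponentsWithStats(m);i=1+np.argmax(st[1:,4]);r[n]=((ce[i]+.5)/k-.5+[x0,y0],st[i,4])
                                                      ~~~~~~~~~^^^^^^^^^^
    return _wrapfunc(a, 'argmax', axis=axis, out=out, **kwds)
    return bound(*args, **kwds)
ValueError: attempt to get argmax of an empty sequence
```

```bash
cat > tb.py <<'E'
from m import *
def blob(im,uv,r=5,k=8):
    x0,y0=int(uv[0])-r,int(uv[1])-r;c=crop(im,x0,y0,2*r,2*r,k);h=cv2.cvtColor(c,cv2.COLOR_BGR2HSV).astype(int)
    h0=h[h.shape[0]//2,h.shape[1]//2];d=abs((h[...,0]-h0[0]+90)%180-90)
    m=((d<9)&(h[...,1]>h0[1]*.6)).astype(np.uint8);N,lab,st,ce=cv2.connectedComponentsWithStats(m);i=lab[r*k,r*k]
    return (ce[i]+.5)/k-.5+[x0,y0]
def turret(t,s,T0,S0):
    bt={k:blob(t,v) for k,v in T0.items()};bs={k:blob(s,v) for k,v in S0.items()}
    off=dict(yellow=0,green=1,blue=2,red=3,white=4,orange=5)
    def P(p,k):a=p[3]+off[k]*np.pi/3;return [p[0]+p[4]*np.cos(a),p[1]+p[4]*np.sin(a),p[2]]
    F=lambda p:np.concatenate([proj('top',P(p,k))[0]-v for k,v in bt.items()]+[proj('side',P(p,k))[0]-v for k,v in bs.items()])
    f=least_squares(F,[.6,.075,.06,.3,.033]);print('turret x y z ang r',f.x,'rms',np.sqrt(np.mean(f.fun**2)),'max',abs(f.fun).max());return f.x
E
python3 - <<'E'
from tb import *
T=lambda u,v:(168+u/4,145+v/4);S=lambda u,v:(232+(u-456)/4,122+v/4)
turret(t,s,dict(green=T(280,182),orange=T(364,153),blue=T(296,230),red=T(346,238)),dict(blue=S(620,239),red=S(640,276),orange=S(734,258)))
g=lambda i:np.clip(i.astype(float)*1.4,0,255).astype(np.uint8)
cv2.imwrite('pics/c2.png',np.hstack([crop(g(t),343,168,40,46,10),crop(g(s),340,275,50,46,8)[:460] if 0 else crop(g(s),340,275,40,46,10)]))
E
```

```text
turret x y z ang r [0.6006 0.0775 0.0717 0.3627 0.0338] rms 0.1922208483833611 max 0.3513375994140233
```

View pics/c2.png

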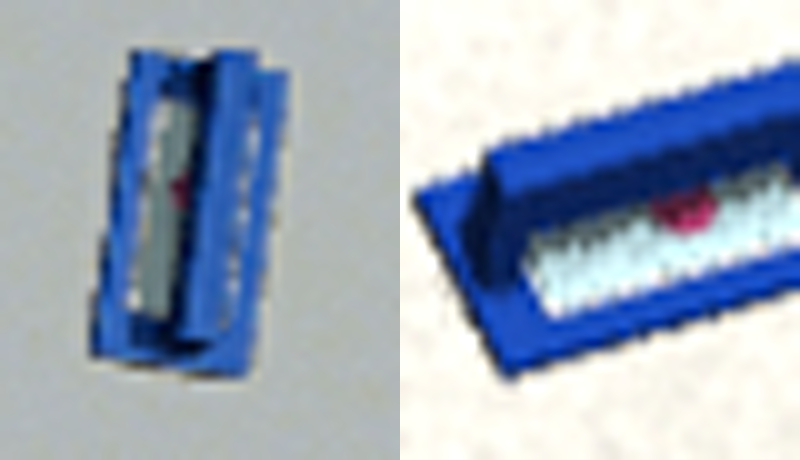

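Run:
```python
from h import *
t=np.array([(92,355),(247,375),(288,70),(132,50),(188,335),(228,342),(258,54),(217,52)])/10-.45+[343,168]
s=np.array([(15,193),(105,376),(92,156)])/10-.45+[340,275]
L=np.array([(-.045,.023,.006),(-.045,-.023,.006),(.045,-.023,.006),(.045,.023,.006),(-.042,.006,.044),(-.042,-.006,.044),(.042,-.006,.044),(.042,.006,.044)])
P=lambda p:np.array([p[0],p[1],0])+L@Ro.from_euler('Z',p[2]).as_matrix().T
f=least_squares(lambda p:np.r_[(proj('top',P(p))-t).ravel(),(proj('side',P(p)[[0,1,4]])-s).ravel()],[.6,-.2,-.1],loss='soft_l1')
print(f.x);print((proj('top',P(f.x))-t).round(2),(proj('side',P(f.x)[[0,1,4]])-s).round(2))
# TCP fiducial check later; world waypoints
```

```text
[ 0.6282 -0.2428 -0.1101]
[[ 0.26  0.14]
 [ 0.5   0.31]
 [ 0.02  0.27]
 [-0.03  0.1 ]
 [-0.6   0.48]
 [-0.37  0.36]
 [ 0.13 -0.21]
 [ 0.02 -0.59]] [[ 0.36 -0.01]
 [ 0.84  0.01]
 [-0.47 -0.37]]
```

arm_command(series=[[1,3,-2.2,0,0,0,0],[1,3,-2.2,0,0,0,0],[1,3,-2.2,0,0,0,0],[1,3,-2.2,0,0,0,0],[1,3,-2.2,0,0,0,0],[1,3,-2.2,0,0,0,0],[1,3,-2.2,0,0,0,0],[1,3,-2.2,0,0,0,0],[1,3,-2.2,0,0,0,0],[1,3,-2.2,0,0,0,0],[1,3,-2.2,0,0,0,0],[1,3,-2.2,0,0,0,0],[1,3,-2.2,0,0,0,0],[1,3,-2.2,0,0,0,0],[1,3,-2.2,0,0,0,0],[1,3,-2.2,0,0,0,0],[1,3,-2.2,0,0,0,0],[1,3,-2.2,0,0,0,0],[1,3,-2.2,0,0,0,0],[1,2.5,-2.1,0,0,0,0]])

```text
time: 2.7
tool_pos: [0.6013, 0.0785, 0.2052]
ee_rot: [3.142, -0.0, 0.312]
wrist_force: [0.6, 0.5, 0.6]
width: 0.0942
```

arm_command(series=[[1,0,0,0,0,0,-0.148],[1,0,0,0,0,0,-0.148],[1,0,0,0,0,0,-0.148],[1,0,0,0,0,0,-0.148],[1,0,0,0,0,0,-0.148],[1,0,0,0,0,0,-0.148],[1,0,0,0,0,0,-0.148],[1,0,0,0,0,0,-0.148],[1,0,0,0,0,0,-0.148],[1,0,0,0,0,0,-0.148],[1,0,0,0,0,0,-0.148],[1,0,0,0,0,0,-0.148],[1,0,0,0,0,0,-0.148],[1,0,0,0,0,0,-0.148],[1,0,0,0,0,0,-0.148],[1,0,0,0,0,0,-0.148],[1,0,0,0,0,0,-0.148],[1,0,0,0,0,0,-0.148],[1,0,0,0,0,0,0],[1,0,0,0,0,0,0]])

```text
time: 4.7
tool_pos: [0.6004, 0.0769, 0.2054]
ee_rot: [-3.142, 0.0, 2.973]
wrist_force: [-0.9, -0.2, -0.0]
width: 0.094
```

```bash
cat >> h.py <<'E'
def delta(p,Rt):  # tool-frame shift (cm) and rotvec from the measured pose to TCP p, rotation Rt
    o=sensors.get_obs();R=Ro.from_euler('xyz',o['ee_rot'])
    print('t',o['time'],'tcp',np.array(o['tool_pos']),'rpy',np.array(o['ee_rot']),'F',np.array(o['wrist_force']),'M',np.array(o['wrist_torque']),'w',o['width'],'q',np.array(o['joint_positions']))
    print('shift cm',R.inv().apply(np.array(p)-o['tool_pos'])*100,'rot',(R.inv()*Rt).as_rotvec())
def tool(yaw,slope=0): # tool facing into a face of that slope, tool x against the up-slope axis
    return Ro.from_euler('ZY',[yaw,-slope])*Ro.from_matrix([[-1,0,0],[0,1,0],[0,0,-1]])
E
python3 -c "
from h import *
delta([.6006,.0775,.0717+.024-.019+.003],tool(-.16))"
```

```text
t 4.7 tcp [0.6004 0.0769 0.2054] rpy [-3.1415  0.      2.9727] F [-0.9458 -0.1662 -0.0368] M [ 0.0346 -0.1753  0.0047] w 0.09398877082946176 q [ 0.0338  0.211   1.2308 -0.0001  1.6998 -1.3682]
shift cm [-0.0122  0.0663 12.5746] rot [-0.0001  0.     -0.0089]
```

arm_command(series=[[0.6,0,0.05,4,0,0,0],[0.6,0,0,4,0,0,0],[0.6,0,0,2,0,0,0],[0.6,0,0,1.3,0,0,0],[0.6,0,0,1.2,0,0,0],[0.6,0,0,0,0,0,0],[0.6,0,0,0,0,0,0]])

```text
time: 5.4
tool_pos: [0.6012, 0.0774, 0.0816]
ee_rot: [3.141, 0.002, 2.975]
wrist_force: [-0.3, 0.5, -0.3]
width: 0.0562
```

arm_command(series=[[0,0,0,0,0,0,0],[0,0,0,0,0,0,0],[0,0,0,0,0,0,0],[0,0,0,0,0,0,0],[0,0,0,0,0,0,0],[0,0,0,0,0,0,0],[0,0,0,0,0,0,0],[0,0,0,0,0,0,0]])

```text
time: 6.2
tool_pos: [0.6004, 0.0769, 0.0805]
ee_rot: [-3.141, -0.0, 2.976]
wrist_force: [-1.1, -1.8, 0.1]
width: 0.0137
```

arm_command(series=[[0,0,0,0,0,0,0.105],[0,0,0,0,0,0,0.105],[0,0,0,0,0,0,0.105],[0,0,0,0,0,0,0.105],[0,0,0,0,0,0,0.105],[0,0,0,0,0,0,0.105],[0,0,0,0,0,0,0.105],[0,0,0,0,0,0,0.105],[0,0,0,0,0,0,0.105],[0,0,0,0,0,0,0.105],[0,0,0,0,0,0,0],[0,0,0,0,0,0,0],[0,0,0,0,0,0,0]])

```text
time: 7.5
tool_pos: [0.5998, 0.0761, 0.0805]
ee_rot: [-3.139, 0.002, 1.928]
wrist_force: [-2.9, -3.8, 3.0]
width: 0.0136
```

```bash
python3 -c "
from h import *
delta([.6282,-.2428,.2],tool(-.11))"
```

```text
t 7.5 tcp [0.5998 0.0761 0.0805] rpy [-3.1392  0.0016  1.9278] F [-2.8627 -3.8187  3.0166] M [-0.8209  0.3852  0.0299] w 0.013555833510464448 q [ 0.0338  0.2633  1.4175 -0.0022  1.4625 -0.323 ]
shift cm [-30.8928  -8.5067 -11.8793] rot [-0.003   0.0001 -1.1038]
```

Turned −1.048 rad in yaw with the bar gripped. Now I'll release gently, lift and check it.

arm_command(series=[[0.3,0,0,0,0,0,0],[0.5,0,0,0,0,0,0],[0.6,0,0,0,0,0,0],[0.6,0,0,-1,0,0,0],[0.6,0,0,-3,0,0,0],[0.6,0,0,-4,0,0,0],[0.6,0,0,-4,0,0,0],[0.6,-3,-0.8,0,0,0,-0.1],[0.6,-3,-0.8,0,0,0,-0.1],[0.6,-3,-0.8,0,0,0,-0.1],[0.6,-3,-0.8,0,0,0,-0.1],[0.6,-3,-0.8,0,0,0,-0.1],[0.6,-3,-0.8,0,0,0,-0.1],[0.6,0,0,0,0,0,-0.1],[0.6,0,0,0,0,0,-0.1],[0.6,0,0,0,0,0,-0.1],[0.6,0,0,0,0,0,-0.1],[0.6,0,0,0,0,0,-0.1]])

```text
time: 9.3
tool_pos: [0.6628, -0.0952, 0.2013]
ee_rot: [3.141, 0.001, 3.031]
wrist_force: [1.3, -0.0, 0.3]
width: 0.056
```

Run:
```python
from h import *
a,b=eyes.snapshot('top'),eyes.snapshot('side')
cv2.imwrite('pics/top1.png',a);cv2.imwrite('pics/side1.png',b)
delta([.6282,-.2428,.2],tool(-.11))
g=lambda i:np.clip(i.astype(float)*1.3,0,255).astype(np.uint8)
cv2.imwrite('pics/c3.png',np.hstack([crop(g(a),168,145,100,105,4),crop(g(b),232,122,100,105,4)]))
```

```text
t 9.4 tcp [ 0.6627 -0.0953  0.2013] rpy [3.1415 0.0011 3.0262] F [-1.3896  0.643   0.6086] M [ 0.0101 -0.1467 -0.0007] w 0.05658398624415057 q [-0.2275  0.358   1.0556  0.0003  1.7269 -1.6828]
shift cm [  1.7294 -15.0543   0.1217] rot [ 0.0001  0.0011 -0.0054]
```

View pics/c3.png

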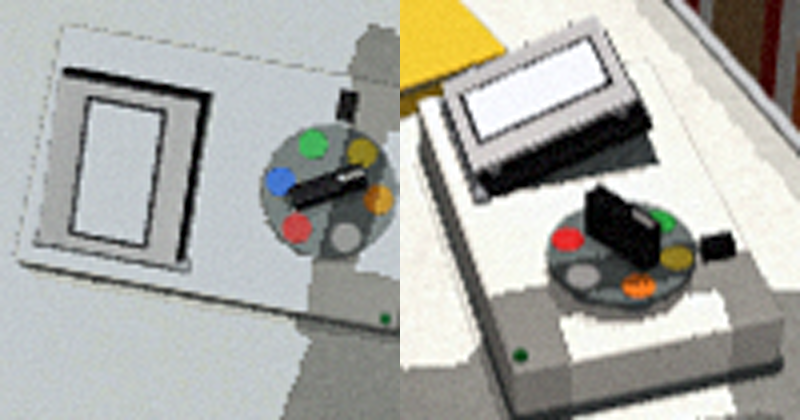

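The turret has moved one position clockwise: yellow now sits where orange was, at crop pixel (362,152). Next is the holder.

arm_command(series=[[0.6,0.35,-3,0,0,0,0],[0.6,0.35,-3,0,0,0,0],[0.6,0.35,-3,0,0,0,0],[0.6,0.35,-3,0,0,0,0],[0.6,0.33,-3.05,0,0,0,-0.005],[0.6,0,0,4,0,0,0],[0.6,0,0,4,0,0,0],[0.6,0,0,3,0,0,0],[0.6,0,0,0,0,0,0],[0.6,0,0,0,0,0,0]])

```text
time: 10.4
tool_pos: [0.628, -0.2429, 0.091]
ee_rot: [3.142, -0.0, 3.03]
wrist_force: [-0.5, 0.1, 0.3]
width: 0.0564
```

Run:
```python
from h import *
a,b=eyes.snapshot('top'),eyes.snapshot('side')
delta([.6282,-.2428,.0145],tool(-.11))
g=lambda i:np.clip(i.astype(float)*1.4,0,255).astype(np.uint8)
cv2.imwrite('pics/c4.png',crop(g(b),310,225,110,110,5))
```

```text
t 10.5 tcp [ 0.6295 -0.2435  0.0938] rpy [-3.1398  0.005   3.0305] F [ 0.0721 -0.4623  0.777 ] M [ 0.0063 -0.1272 -0.0251] w 0.0566524888053985 q [-0.4531  0.4018  1.2106 -0.      1.524  -1.9127]
shift cm [0.1797 0.0733 7.9328] rot [-0.0018  0.005  -0.0011]
```

View pics/c4.png

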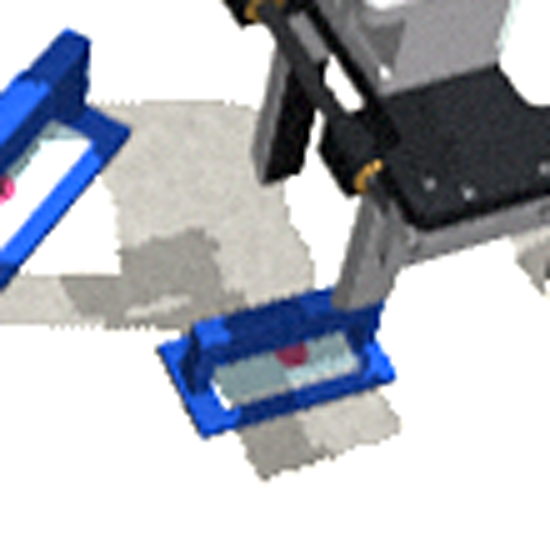

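The fingers straddle the bar of the small holder, at crop pixel (290,330). I'll lower and grip.

arm_command(series=[[0.6,0,0,2.5,0,0,0],[0.6,0,0,2.2,0,0,0],[0.6,0,0,1.5,0,0,0],[0.6,0,0,1.0,0,0,0],[0.6,0,0,0.45,0,0,0],[0.6,0,0,0,0,0,0],[0.6,0,0,0,0,0,0]])

```text
time: 11.2
tool_pos: [0.6286, -0.2433, 0.0152]
ee_rot: [-3.141, 0.002, 3.031]
wrist_force: [0.3, -0.1, -0.3]
width: 0.0563
```

arm_command(series=[[0,0,0,0,0,0,0],[0,0,0,0,0,0,0],[0,0,0,0,0,0,0],[0,0,0,0,0,0,0],[0,0,0,0,0,0,0],[0,0,0,0,0,0,0],[0,0,0,0,0,0,0],[0,0,0,0,0,0,0]])

```text
time: 12.0
tool_pos: [0.6278, -0.2429, 0.0139]
ee_rot: [-3.142, -0.0, 3.031]
wrist_force: [0.3, -0.2, 0.4]
width: 0.0116
```

arm_command(series=[[0,0,0,-1,0,0,0],[0,0,0,-3,0,0,0],[0,0,0,-4,0,0,0],[0,0,0,-4,0,0,0],[0,0,0,-4,0,0,0],[0,0,0,-4,0,0,0],[0,0,0,-3,0,0,0],[0,0,0,-1,0,0,0],[0,0,0,0,0,0,0]])

```text
time: 12.9
tool_pos: [0.6285, -0.2433, 0.2564]
ee_rot: [-3.14, 0.004, 3.031]
wrist_force: [-0.9, 0.3, -2.0]
width: 0.0118
```

```bash
cat >> h.py <<'E'
SC=np.array([.6055,.2183,.0944]);SL=.3225;YW=-.158
def over(h,c=None): # TCP for holder underside h above the stage face
    R=tool(YW,SL);return (SC if c is None else c)-R.apply([0,0,1])*(h+.0139),R
E
python3 -c "
from h import *
delta(*over(.06))"
```

```text
t 12.9 tcp [ 0.6285 -0.2433  0.2564] rpy [-3.14    0.0042  3.0308] F [-0.9187  0.2976 -1.9949] M [-0.0023 -0.166   0.0062] w 0.011774611619216764 q [-0.4533  0.3676  0.9348 -0.0001  1.8347 -1.9133]
shift cm [ 9.7658 45.743   9.0791] rot [ 0.0061 -0.3182  0.047 ]
```

arm_command(series=[[0,0.7,3.27,0,0,0,0],[0,0.7,3.27,0,0,0,0],[0,0.7,3.27,0,0,0,0],[0,0.7,3.27,0,0,0,0],[0,0.7,3.27,0,0,0,0],[0,0.7,3.27,0,0,0,0],[0,0.7,3.27,0,0,0,0],[0,0.7,3.27,0,0,0,0],[0,0.7,3.27,0,0,0,0],[0,0.7,3.27,0,0,0,0],[0,0.7,3.27,0,0,0,0],[0,0.7,3.27,0,0,0,0],[0,0.7,3.27,0,0,0,0],[0,0.66,3.23,0,0,0,0],[0,0,0,0,0,-0.106,0.016],[0,0,0,0,0,-0.106,0.016],[0,0,0,0,0,-0.106,0.015],[0,0,0,0,0,0,0],[0,0,0,0,0,0,0]])

```text
time: 14.8
tool_pos: [0.5803, 0.2224, 0.2517]
ee_rot: [3.136, 0.313, 2.984]
wrist_force: [0.3, -0.1, 0.1]
width: 0.0114
```

```bash
python3 -c "
from h import *
delta(*over(.03))"
```

```text
t 14.8 tcp [0.5803 0.2224 0.2517] rpy [3.136  0.3134 2.9838] F [ 0.258  -0.0538  0.0831] M [ 0.1022  0.0419 -0.0529] w 0.01140133598332123 q [ 0.3579  0.0374  1.366  -0.1486  1.4619 -1.0604]
shift cm [ 2.4596 -0.0678 11.3615] rot [ 0.0057 -0.0091  0.0002]
```

arm_command(series=[[0,0.6,0,3,0,0,0],[0,0.6,0,3,0,0,0],[0,0.6,0,3,0,0,0],[0,0.6,0,2.3,0,0,0],[0,0,0,0,0,0,0],[0,0,0,0,0,0,0],[0,0,0,0,0,0,0]])

```text
time: 15.5
tool_pos: [0.5957, 0.2215, 0.1415]
ee_rot: [3.132, 0.321, 2.981]
wrist_force: [-0.5, 0.7, 0.1]
width: 0.012
```

Run:
```python
from h import *
ims={n:[] for n in('top','side')}
P=[];E=[]
for _ in range(4):
    for n in ims:
        ims[n].append(eyes.snapshot(n));o=sensors.get_obs();P.append(o['tool_pos']);E.append(Ro.from_euler('xyz',o['ee_rot']).as_matrix())
P=np.mean(P,0);R=Ro.from_matrix(np.mean(E,0));p,Rt=over(.03)
print('mean tcp',P,'shift',R.inv().apply(p-P)*100,'rot',(R.inv()*Rt).as_rotvec(),'sd',np.std(P))
a,b=[np.mean(v,0).round().astype(np.uint8) for v in ims.values()];cv2.imwrite('pics/top2.png',a);cv2.imwrite('pics/side2.png',b)
g=lambda i:np.clip(i.astype(float)*1.4,0,255).astype(np.uint8)
cv2.imwrite('pics/c5.png',np.hstack([crop(g(a),170,150,65,90,6),crop(g(b),232,112,68,90,6)]))
```

```text
mean tcp [0.5947 0.2216 0.1408] shift [ 0.4087 -0.1557  0.365 ] rot [ 0.0083 -0.0024 -0.0017] sd 0.19770095234297236
```

View pics/c5.png

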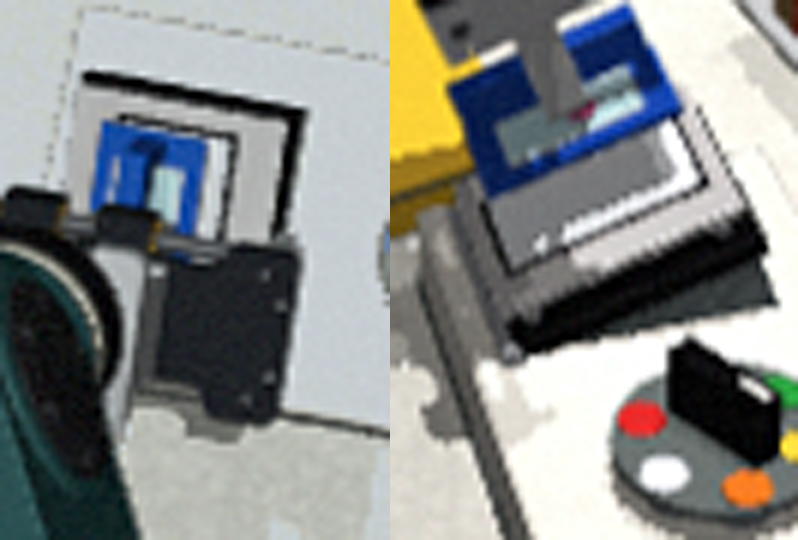

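Run:
```python
from h import *
P=np.array([.5947,.2216,.1408]);R=over(0)[1]*Ro.from_rotvec([0.0083,-.0024,-.0017]).inv()
# holder in tool: holder x = -tool x, y = tool y, underside at tool z=+.0139
for nm,z in(('under',.0139),('upper',.0079)):
    X=P+R.apply([[.045,.023,z],[.045,-.023,z],[-.045,-.023,z],[-.045,.023,z]])
    print(nm,'low+y low-y high-y high+y side',((proj('side',X)-[232,112]+.45)*6+[390,0]).round().tolist(),'top',((proj('top',X)-[170,150]+.45)*6).round().tolist())
```

```text
under low+y low-y high-y high+y side [[467.0, 142.0], [492.0, 205.0], [687.0, 117.0], [657.0, 56.0]] top [[77.0, 325.0], [181.0, 345.0], [211.0, 143.0], [104.0, 123.0]]
upper low+y low-y high-y high+y side [[462.0, 132.0], [487.0, 195.0], [683.0, 107.0], [653.0, 45.0]] top [[74.0, 328.0], [178.0, 348.0], [208.0, 145.0], [101.0, 125.0]]
```

The prediction from the arm pose matches the frame's corners within about 1 px: top (104,122)/(207,142), side (488,197)/(683,112). The tilt agrees too. I'll correct the small offset and go down to about 5 mm above the plate.

arm_command(series=[[0,0.2,-0.08,0.4,0.008,-0.002,0],[0,0.2,-0.08,0.9,0,0,0],[0,0,0,0.8,0,0,0],[0,0,0,0.5,0,0,0],[0,0,0,0.2,0,0,0],[0,0,0,0,0,0,0],[0,0,0,0,0,0,0],[0,0,0,0,0,0,0]])

```text
time: 16.7
tool_pos: [0.5989, 0.219, 0.1118]
ee_rot: [3.142, 0.321, 2.982]
wrist_force: [-0.7, -0.2, -0.5]
width: 0.0115
```

```bash
cat >> h.py <<'E'
def mean(n=12,h=0.): # averaged pose and force in the stage frame (x up slope, y, z out)
    P=[];E=[];F=[];M=[]
    for _ in range(n):
        eyes.snapshot('side');o=sensors.get_obs();P.append(o['tool_pos']);E.append(Ro.from_euler('xyz',o['ee_rot']).as_matrix());F.append(o['wrist_force']);M.append(o['wrist_torque'])
    p=np.mean(P,0);R=Ro.from_matrix(np.mean(E,0));q,Rt=over(h);W=Ro.from_euler('ZY',[YW,-SL])
    print('t',o['time'],'tcp',p,'shift cm',R.inv().apply(q-p)*100,'rot',(R.inv()*Rt).as_rotvec(),'w',o['width'])
    print('F stage',W.inv().apply(np.mean(F,0)),'se',np.std(F,0)/n**.5,'M stage',W.inv().apply(np.mean(M,0)))
E
python3 -c "
from h import *
mean()"
```

```text
t 17.3 tcp [0.5987 0.219  0.1115] shift cm [-0.1073  0.0386  0.4478] rot [-0.0007 -0.0023 -0.0014] w 0.011662841311339238
F stage [-0.2385  0.0689 -0.6333] se [0.1325 0.0984 0.1725] M stage [ 0.0625  0.0551 -0.0168]
```

arm_command(series=[[0,-0.1,0.04,0.1,0,-0.002,0],[0,0,0,0.15,0,0,0],[0,0,0,0.1,0,0,0],[0,0,0,0.1,0,0,0],[0,0,0,0.1,0,0,0],[0,0,0,0.1,0,0,0],[0,0,0,0,0,0,0],[0,0,0,0,0,0,0]])

```text
time: 18.1
tool_pos: [0.6016, 0.2189, 0.1056]
ee_rot: [-3.141, 0.322, 2.982]
wrist_force: [-1.3, -1.7, 0.7]
width: 0.0119
```

```bash
python3 -c "
from h import *
mean()"
```

```text
t 18.7 tcp [0.6016 0.2189 0.1055] shift cm [-0.017   0.0042 -0.2114] rot [-0.0008 -0.0005 -0.0013] w 0.011951414618916708
F stage [-0.5627 -0.1527  0.5549] se [0.1872 0.1239 0.1252] M stage [ 0.0142  0.1759 -0.0063]
```

arm_command(series=[[0,0,0,0.1,0,0,0],[0,0,0,0.1,0,0,0],[0,0,0,0,0,0,0],[0,0,0,0,0,0,0]])

```text
time: 19.1
tool_pos: [0.6023, 0.2188, 0.1037]
ee_rot: [-3.141, 0.322, 2.982]
wrist_force: [-1.9, -0.2, 2.3]
width: 0.0116
```

```bash
python3 -c "
from h import *
mean()"
```

```text
t 19.7 tcp [0.6023 0.2188 0.1036] shift cm [-0.0119  0.0004 -0.4124] rot [-0.0007 -0.0004 -0.0013] w 0.011755350087976702
F stage [-1.0551 -0.2498  2.2765] se [0.1287 0.1127 0.1189] M stage [-0.0221  0.2098 -0.0048]
```

arm_command(series=[[0,0,0,0.1,0,0,0],[0,0,0,0.1,0,0,0],[0,0,0,0.1,0,0,0],[0,0,0,0,0,0,0],[0,0,0,0,0,0,0],[0,0,0,0,0,0,0]])

```text
time: 20.3
tool_pos: [0.6032, 0.2186, 0.1009]
ee_rot: [-3.141, 0.322, 2.982]
wrist_force: [-3.0, -0.6, 3.9]
width: 0.0117
```

Run:
```python
from h import *
mean()
a,b=eyes.snapshot('top'),eyes.snapshot('side')
cv2.imwrite('pics/top3.png',a);cv2.imwrite('pics/side3.png',b)
g=lambda i:np.clip(i.astype(float)*1.4,0,255).astype(np.uint8)
cv2.imwrite('pics/c6.png',np.hstack([crop(g(a),175,155,50,75,8),crop(g(b),236,115,50,75,8)]))
P=sensors.get_obs()['tool_pos'];R=over(0)[1]
X=np.array(P)+R.apply([[.045,.023,.0139],[.045,-.023,.0139],[-.045,-.023,.0139],[-.045,.023,.0139]])
print('pred side',((proj('side',X)-[236,115]+.45)*8+[400,0]).round().tolist(),'top',((proj('top',X)-[175,155]+.45)*8).round().tolist())
```

```text
t 20.9 tcp [0.6033 0.2186 0.1008] shift cm [-0.0109  0.0005 -0.7125] rot [-0.0007 -0.0004 -0.0013] w 0.011524596658437069
F stage [-0.8992 -0.7909  4.6276] se [0.1341 0.1513 0.2058] M stage [-0.037   0.273  -0.0086]
pred side [[505.0, 263.0], [538.0, 348.0], [792.0, 233.0], [752.0, 151.0]] top [[96.0, 381.0], [230.0, 406.0], [268.0, 146.0], [132.0, 120.0]]
```

View pics/c6.png

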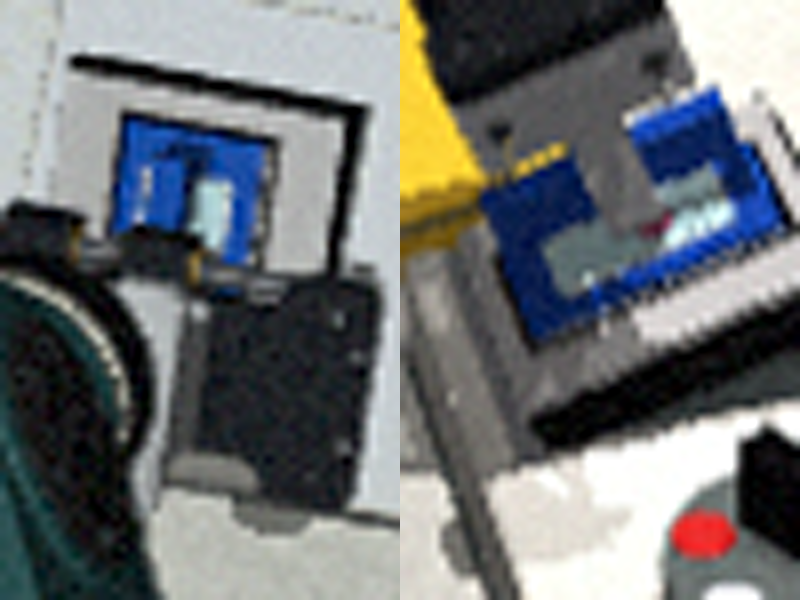

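The holder covers the window with only thin dark outline showing around it: top crop (120–270, 115–), low edge in side crop (520,320). Force above baseline is 5.3 N, so about 4.7 mm of travel. The moment suggests the low edge carries more load, so I'll try a slightly smaller tilt.

arm_command(series=[[0,0,0,0,0,0.006,0],[0,0,0,0,0,0.006,0],[0,0,0,0,0,0,0],[0,0,0,0,0,0,0]])

```text
time: 21.4
tool_pos: [0.6033, 0.2187, 0.1007]
ee_rot: [-3.141, 0.31, 2.982]
wrist_force: [-2.9, -0.1, 4.9]
width: 0.0117
```

```bash
python3 -c "
from h import *
mean(20)"
```

```text
t 22.4 tcp [0.6033 0.2187 0.1007] shift cm [-0.0045 -0.0016 -0.7173] rot [-0.0007 -0.0124 -0.0013] w 0.01173066911668647
F stage [-1.3109 -0.2677  4.8351] se [0.1653 0.091  0.13  ] M stage [ 0.0257  0.0484 -0.0023]
```

arm_command(series=[[0,0,0,0,0,-0.004,0],[0,0,0,0,0,0,0],[0,0,0,0,0,0,0],[0,0,0,0,0,0,0]])

```text
time: 22.8
tool_pos: [0.6032, 0.2187, 0.1007]
ee_rot: [-3.141, 0.314, 2.982]
wrist_force: [-2.7, 0.2, 4.5]
width: 0.0122
```

Run:
```python
from h import *
mean(20)
a,b=eyes.snapshot('top'),eyes.snapshot('side')
g=lambda i:np.clip(i.astype(float)*1.3,0,255).astype(np.uint8)
o=np.zeros((600,800,3),np.uint8);o[:,:400]=crop(g(a),170,130,200,300,2)
o[:,400:]=crop(g(b),236,110,80,120,5)
cv2.imwrite('pics/c7.png',o)
```

```text
t 23.8 tcp [0.6032 0.2187 0.1007] shift cm [-0.0129  0.0006 -0.721 ] rot [-0.0008 -0.0086 -0.0013] w 0.011898248923796368
F stage [-1.1571  0.0817  4.6333] se [0.1073 0.0989 0.0931] M stage [ 0.1242  0.0176 -0.0072]Traceback (most recent call last):
  File "<stdin>", line 5, in <module>
ValueError: could not broadcast input array from shape (580,400,3) into shape (600,400,3)
```

Run:
```python
from h import *
a,b=eyes.snapshot('top'),eyes.snapshot('side')
g=lambda i:np.clip(i.astype(float)*1.3,0,255).astype(np.uint8)
o=np.zeros((600,800,3),np.uint8);o[:,:400]=crop(g(a),170,110,200,300,2)
o[:,400:]=crop(g(b),236,110,80,120,5)
cv2.imwrite('pics/c7.png',o)
```

```text
(no output)
```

View pics/c7.png

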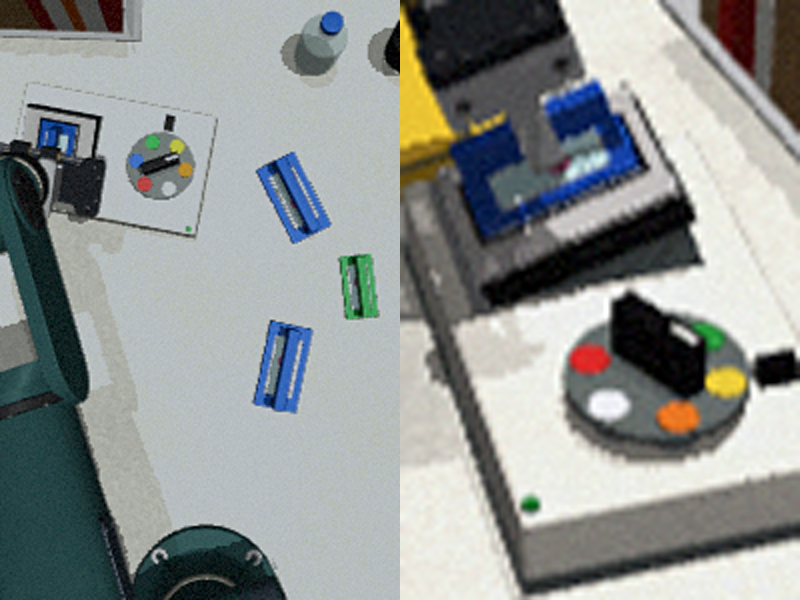

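The holder sits flush on the stage over the window at side crop (550,165). The turret is still one click on, and the green holder (360,285) and both large blue holders (293,197), (283,366) haven't moved. I'm handing the job in.

```bash
python3 -c "
from bench import job
print(job.close_job())"
```

```text
the job is handed in; nothing more can be done
None
```

I turned the turret one click clockwise, then gripped the smallest blue holder by its handle. The job ended with the arm still gripping it, tilted and pressed on the stage over the white window. I handed in at about 24 s; no verdict was reported.

**Last checks:**
- **Turret:** it sits one position on, with yellow where orange was, and it stayed there after I let go.
- **Press:** the force into the stage was about 5.3 N above the free-hanging baseline. That is about 4.7 mm of the 10 mm travel, and force rose at about 0.8 N per mm, as the spring should.
- **Centring:** by arm pose, the holder is within about 1 mm of the window centre I measured. The pictures show an even, thin outline, but the cameras are only good to about 2 mm.
- **Tilt:** I held it at 18.0°, while the camera fit gave 18.1–18.7°. The moment readings I used to trim the tilt were noisy and did not settle it, so flushness is only good to about half a degree.
- **Contact height:** the plate was about 2 mm lower than the cameras suggested, so I went by force instead.
- **Bystanders:** the green holder, both larger blue holders and the tumbler look unmoved. I did not recheck the things outside the last picture.

I viewed 9 pictures of the 10 budgeted.

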